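Put the turned finials in order of height

TASK

The four turned wooden finials stand on the finishing board in the wrong order. Put them in order of height, one upright in the middle of each grey felt pad on the board, with the shortest next to the dark wooden end block and the tallest at the other end of the row. The spare pad on the bench is free for swapping them over; do not knock any of them down.

Things in the scene. Friction and masses are not known exactly. Their poses are not given: they have to be found in the camera images.
- finial_button: Turned wooden finial, the shortest, squat, with a low domed top; 52 mm tall, loose, plain mid-brown wood. Origin: centre of its underside, z up its axis. Round about its axis: foot disc 40 mm across, and a straight-sided belt 34 mm across and 20 mm high, centred 28 mm above the origin, where it is best gripped.
- finial_acorn: Turned wooden finial, second in height, a short stem and a small acorn tip on the belt; 76 mm tall, loose, plain mid-brown wood. Origin: centre of its underside, z up its axis. Round about its axis: foot disc 40 mm across, and a straight-sided belt 34 mm across and 20 mm high, centred 48 mm above the origin, where it is best gripped.
- finial_urn: Turned wooden finial, third in height, a stem and a small urn-shaped knob over a narrow neck on top; 100 mm tall, loose, plain mid-brown wood. Origin: centre of its underside, z up its axis. Round about its axis: foot disc 40 mm across, and a straight-sided belt 34 mm across and 20 mm high, centred 68 mm above the origin, where it is best gripped.
- finial_spire: Turned wooden finial, the tallest, a long stem and a tapering pointed top; 124 mm tall, loose, plain mid-brown wood. Origin: centre of its underside, z up its axis. Round about its axis: foot disc 40 mm across, and a straight-sided belt 34 mm across and 20 mm high, centred 90 mm above the origin, where it is best gripped.
- pad_a: One of four identical grey felt pads in a straight row on the plywood board: disc 60 mm across, 4 mm thick, fixed. Origin: centre of its underside, which is on the board's top, 18 mm above the bench. Neighbouring pads are 95 mm apart. The letter says nothing of its place in the row.
- pad_b: One of four identical grey felt pads in a straight row on the plywood board: disc 60 mm across, 4 mm thick, fixed. Origin: centre of its underside, which is on the board's top, 18 mm above the bench. Neighbouring pads are 95 mm apart. The letter says nothing of its place in the row.
- pad_c: One of four identical grey felt pads in a straight row on the plywood board: disc 60 mm across, 4 mm thick, fixed. Origin: centre of its underside, which is on the board's top, 18 mm above the bench. Neighbouring pads are 95 mm apart. The letter says nothing of its place in the row.
- pad_d: One of four identical grey felt pads in a straight row on the plywood board: disc 60 mm across, 4 mm thick, fixed. Origin: centre of its underside, which is on the board's top, 18 mm above the bench. Neighbouring pads are 95 mm apart. The letter says nothing of its place in the row.
- spare_pad: Spare grey felt pad, disc 60 mm across, 4 mm thick, fixed on the bench by itself between the robot and the board, empty at the start. Origin: centre of its underside, on the bench.
- end_block: Dark wooden end block fixed on the board at one end of the row (either end): 90 mm across the row, 22 mm along it, 35 mm high. Origin: centre of its underside, in line with the pads and 72.5 mm from the centre of the nearest one. A round metal wax tin (54 mm across, 32 mm high), not to be confused with it, stands at the other end.
Things that resemble listed ones, but are neither listed nor needed, are in the scene too. What is shaped like the finial_button but green is not meant. Leave any turquoise look-alike of the finial_urn alone.

How it is judged:
At the end, for the whole second after the job is handed in: Counting from the end block, the 52, 76, 100 and 124 mm finials stand on the first, second, third and fourth pad of the board, each within 12 mm of its pad's centre, upright within 0.1 rad, on the pad (underside less than 28 mm above the bench), released and at rest ((horizontal distance between finial_button and pad_a below 0.012 m or horizontal distance between finial_button and pad_b below 0.012 m or horizontal distance between finial_button and pad_c below 0.012 m or horizontal distance between finial_button and pad_d below 0.012 m) and horizontal distance between finial_button and end_block between 0.0425 and 0.1025 m and height (world z) of each of finial_button, finial_acorn, finial_urn, finial_spire below 0.028 m and angle between each of finial_button, finial_acorn, finial_urn, finial_spire's own z axis and vertical below 0.1 rad and linear speed of each of finial_button, finial_acorn, finial_urn, finial_spire below 0.02 m/s and angular speed of each of finial_button, finial_acorn, finial_urn, finial_spire below 0.2 rad/s and (horizontal distance between finial_acorn and pad_a below 0.012 m or horizontal distance between finial_acorn and pad_b below 0.012 m or horizontal distance between finial_acorn and pad_c below 0.012 m or horizontal distance between finial_acorn and pad_d below 0.012 m) and horizontal distance between finial_acorn and end_block between 0.1375 and 0.1975 m and (horizontal distance between finial_urn and pad_a below 0.012 m or horizontal distance between finial_urn and pad_b below 0.012 m or horizontal distance between finial_urn and pad_c below 0.012 m or horizontal distance between finial_urn and pad_d below 0.012 m) and horizontal distance between finial_urn and end_block between 0.2325 and 0.2925 m and (horizontal distance between finial_spire and pad_a below 0.012 m or horizontal distance between finial_spire and pad_b below 0.012 m or horizontal distance between finial_spire and pad_c below 0.012 m or horizontal distance between finial_spire and pad_d below 0.012 m) and horizontal distance between finial_spire and end_block between 0.3275 and 0.3875 m); the robot touches nothing.
It fails at once if a finial is knocked over (tilted by more than 0.7 rad) (angle between any of finial_button, finial_acorn, finial_urn, finial_spire's own z axis and vertical above 0.7 rad).
It also fails if it takes over 120 s, if anything falls off the work surface, if the arm or the gripper's body presses on something with over 40 N, if the wrist force passes 120 N, or if a joint passes its speed limit or range.

ROBOT

A 6-joint arm with a two-finger parallel gripper is mounted at the origin on the work surface. World frame = base frame: x ahead of the robot, y to its left, z up, the work surface at z = 0. Lengths are in m, angles in rad, forces in N, time in s.
With the tool pointing down it reaches from about 0.275 to 0.825 m from the base axis. Payload 4.9 kg.
Tool frame: the origin (TCP) lies on the centre line of the jaws, within the pads' length; the fingertips stand 17 mm ahead of it and the grasp point (between the pads) lies 2 mm behind it (r.finger_overhang is the distance from the TCP to the fingertips, in m); z points along the fingers, y is the direction in which the jaws open and shut (so a half turn about z gives the same grasp; the last joint's range is limited). The gripper opens to 85 mm and grips with 20 to 120 N. Pads are 22 mm wide; open, the fingers measure 114 mm over their backs; the gripper's body (76 mm by 85 mm) begins 54 mm behind the grasp point. The pads swing forward as they close: fully open they stand 13 mm farther back than shut.
Start: joints at [-1.362, 0.326, -0.193, 1.052, 0, 1.437], TCP at [0.185, -0.518, 0.248] pointing down, gripper open.
Joint ranges: [-2.65, 2.65], [-0.97, 1.79], [-1.3, 1.35], [-1.93, 2.1], [-1.47, 1.37], [-3.14, 3.14]. Speed limits (rad/s): [2.57, 2.57, 3.14, 3.14, 3.14, 3.14].

INTERFACE

Orientations are given as a unit quaternion [w, x, y, z].
In Python, from station import r gives the robot as it stands. The module is installed in compiled form; this text tells all that it offers.
- The arm moves only by the tool drive_tool, never from a script. Its argument "deltas" is a list that holds one entry, the list of rows, each a list of 4 numbers: the shift along the tool's x, y, z each as a share of 40 cm, from -1 to 1, then the turn about the tool's z as a share of 45 degrees, from -1 to 1. A call has 1 to 20 rows; each row is the pose to reach, as a shift and turn from the pose commanded when the call began, along the tool's axes at that moment; what a row does not reach only later rows make up. A row lasts 1/8 s, in which the tool goes at most 62.5 mm and 10.7 degrees, less where a joint would pass 70% of its speed; a pose out of reach is approached as far as the arm can. A call with a number of a shift or a turn outside -1 to 1 is refused whole. A call with a gripper value outside its range is refused whole. "fingers" is the opening in per cent of the stroke, from 0 (shut) to 100 (fully open), set as the call begins (left out, the last holds). The fingers move at their own pace and stop on an object; the grip force is fixed at half the most. Time passes only in rows, so rows that repeat a pose let the fingers close. It gives the time, the measured TCP pose, the force and the opening at its end, in the units of the state.
- r.state(): the state, without advancing time (a new reading comes with each control period).
- r.get_image(name): name is "scene" or "side" or "wrist"; returns a dict with "img" (400x640x3 uint8, blue, green, red), "depth" (400x640 float32, m along the optical axis (not along the pixel's ray), 0 where there is no reading), "camera_matrix" (3x3 intrinsics, pixels), "k1" (the pictures are not rectified: a ray, as slopes to the right and down, at radius r is drawn at 1 + k1 r^2 times it, then the intrinsics apply), "xyz" and "rotation" of the camera in the world; the wrist camera has in their place "mount" (4x4, takes a point from camera to tool coordinates, whose origin is the TCP and whose axes are the flange's). Camera axes: x right, y up, looking along -z (the intrinsics and any distortion apply to the point x, -y, -z); pixel columns grow to the right and rows downward; lengths in m; the calibration is good to about 2 mm. A picture is of the moment at which its call begins: read the wrist's pose just before it.
- r.close_job(): hands the job in, once; it reports no verdict.
Trained networks look in a picture, given as the dict that the camera call returned (one of the last four; its "shot" number tells which), for a name from the list of things; names that differ only in an ending like _2 or _b are one class to them, and where a whole thing is asked for, a point or a joint stands for the part that bears it (a point fixed in the world has none). Each returns a list of dicts, best first, with "conf" (0 to 1); they miss things now and then, are a little off and sometimes report something else, mostly with a low value. They report only what shows in the picture. A call takes as long as a camera call. They do not tell look-alikes from the thing itself.
- r.spot_in(picture, label): "extent" ([left, top, right, bottom] in pixels, round what is visible of it).
The state is a dict: "time": time; "q": joint angles; "qvel": joint speeds; "joint_torque": joint torques, N m; "tool_pos": TCP position; "orientation": TCP orientation; "contact_force": force on the tool from outside, world axes, zero at the start; "ft_torque": the same for the moment, N m; "width": finger opening in m.
Only numpy, scipy, OpenCV 4.12 (cv2) and the standard library are available. Lean on these libraries where they do the work, as an engineer would, in place of code of your own. Each camera call takes 0.05 s, during which the arm holds its last target.

## Working session

There is one attempt and no reset: what is moved stays moved. The work goes in short steps, Python scripts to look and compute and a tool call to move; the robot and the scene stay as the last step left them, time stands still between calls to the robot, and variables do not carry over. Pictures are saved under pics/ and viewed, and the job is handed in when it is done.

Besides the shell and the picture viewer there is one more tool, called after "Emit:" as name([rows], argument=value, ...), one row to a line, values as JSON. drive_tool: Moves the arm, as the interface text tells. Its arguments: {"type":"object","properties":{"deltas":{"type":"array"},"fingers":{"type":"number"}},"required":["deltas"]}

```bash
mkdir -p pics; cat > h.py <<'E'
import numpy as np, cv2
from station import r
def save(p,n): cv2.imwrite(f'pics/{n}.png',p['img'])
E
python3 - <<'E'
from h import *
print(r.state())
for n in ['scene','side']:
    p=r.get_image(n); save(p,n+'0'); print(n,p['camera_matrix'],p['k1'],p['xyz'],p['rotation'])
    np.savez(f'{n}0.npz',**{k:p[k] for k in ['img','depth','camera_matrix','k1','xyz','rotation']})
E
```

```text
{'time': 0.0, 'q': array([-1.36222780e+00,  3.26932325e-01, -1.93626599e-01,  1.05195530e+00,
        1.00810864e-05,  1.43659363e+00]), 'qvel': array([-0.00112234, -0.00096888, -0.00126097,  0.0009218 , -0.00245751,
        0.00016072]), 'joint_torque': array([-9.19879276e-04, -4.43398297e+01,  2.62441528e+01,  1.55427586e-02,
       -1.87748765e-04, -4.18677018e-06]), 'tool_pos': array([ 0.18474999, -0.51745112,  0.24749186]), 'orientation': array([-8.58540678e-04,  9.85349037e-01,  1.70547758e-01, -2.68937387e-05]), 'contact_force': array([ 0.34803849,  0.50849823, -0.94676498]), 'ft_torque': array([ 0.01957978, -0.01568393,  0.0371219 ]), 'width': 0.08551050115743698}
scene [[375.95397275   0.         312.90845893]
 [  0.         375.95397275 196.24818319]
 [  0.           0.           1.        ]] 0.01140070493798364 [0.9091185  0.39305542 0.5086572 ] [0.33769348 0.14736769 0.38208444 0.84750066]
side [[411.35670896   0.         320.75452704]
 [  0.         411.35670896 197.40682954]
 [  0.           0.           1.        ]] -0.027232450277538855 [ 0.31106016 -0.3880323   0.56272709] [ 0.88520751  0.36269777 -0.11845786 -0.26613102]
```

View pics/scene0.png

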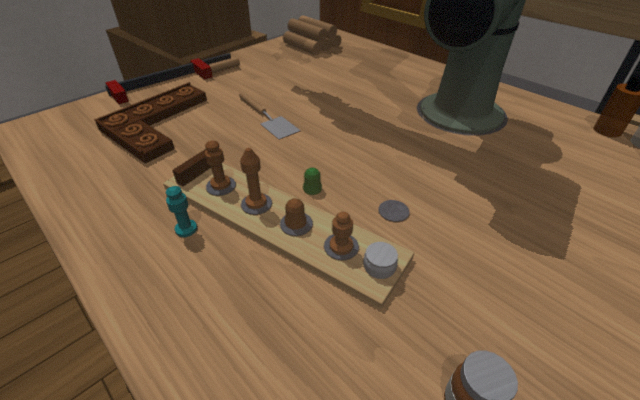

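View pics/side0.png

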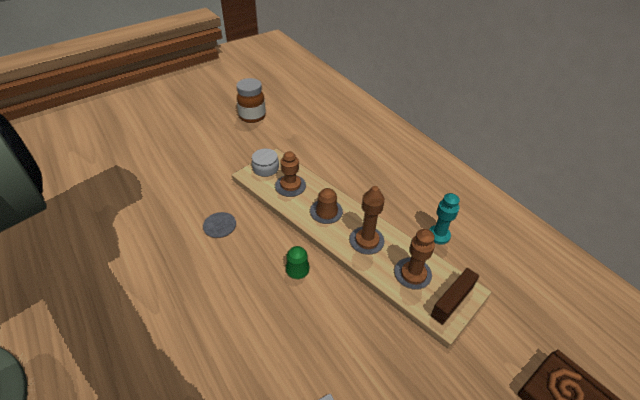

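Both views show the row. Counting from the dark end block it is urn, spire, button, acorn, with the tin at the far end. In the side picture the block is at (455,296), the finials at (421,255), (369,215), (327,205) and (290,172), the spare pad at (219,225), the green decoy at (297,262) and the turquoise one at (446,218). Next I measure.

```bash
cat >> h.py <<'E'
from scipy.spatial.transform import Rotation as R
from scipy.optimize import least_squares
def rays(p):
    h,w=p['img'].shape[:2]; u,v=np.meshgrid(np.arange(w),np.arange(h))
    k=float(p['k1']); K=p['camera_matrix']
    D=np.array([k,0,0,0.])
    pts=np.stack([u,v],-1).reshape(-1,1,2).astype(float)
    n=cv2.undistortPoints(pts,K,D).reshape(h,w,2)
    return np.dstack([n[...,0],-n[...,1],-np.ones((h,w))])
def rot(p):
    q=np.array(p['rotation']); return R.from_quat([q[1],q[2],q[3],q[0]]).as_matrix() if q.size==4 else q
def cloud(p):
    d=rays(p)*p['depth'][...,None]; return d@rot(p).T+p['xyz']
def plane(p,z):
    d=rays(p)@rot(p).T; t=(z-p['xyz'][2])/d[...,2]; return p['xyz']+d*t[...,None]
E
python3 - <<'E'
from h import *
for n in ['scene','side']:
    p=dict(np.load(n+'0.npz')); C=cloud(p)
    hsv=cv2.cvtColor(p['img'],cv2.COLOR_BGR2HSV)
    ok=(p['depth']>0)
    # finial wood: cluster points above z=.03
    m=(ok&(C[...,2]>.026)&(C[...,2]<.16)&(C[...,0]>.25)&(C[...,0]<.8)).astype(np.uint8)
    k,l,s,c=cv2.connectedComponentsWithStats(m)
    print(n)
    for i in range(1,k):
        if s[i,4]<60: continue
        P=C[l==i]; print(c[i].round(),s[i,4],'xy',np.median(P[:,:2],0).round(4),'ztop',P[:,2].max().round(4), 'ext',P.min(0).round(3),P.max(0).round(3),'hsv',np.median(hsv[l==i],0))
    g=(ok&(hsv[...,1]<70)&(C[...,2]<.032)&(C[...,0]>.2)&(C[...,0]<.8)).astype(np.uint8)
    k,l,s,c=cv2.connectedComponentsWithStats(g)
    for i in range(1,k):
        if s[i,4]<60: continue
        P=C[l==i]; print('grey',c[i].round(),s[i,4],P.min(0).round(3),P.max(0).round(3),np.median(P,0).round(4))
E
```

```text
scene
[150.  11.] 1128 xy [ 0.2798 -1.1943] ztop 0.1326 ext [ 0.25  -1.598  0.026] [ 0.302 -1.072  0.133] hsv [ 16. 130.  49.]
[171.  72.] 864 xy [ 0.421  -0.7211] ztop 0.0403 ext [ 0.253 -0.772  0.026] [ 0.65  -0.651  0.04 ] hsv [ 14.  115.   66.5]
[145. 118.] 2920 xy [ 0.6657 -0.5301] ztop 0.0426 ext [ 0.461 -0.612  0.026] [ 0.743 -0.366  0.043] hsv [ 12. 161.  69.]
[204. 166.] 1359 xy [ 0.6568 -0.1681] ztop 0.1238 ext [ 0.624 -0.252  0.026] [ 0.71  -0.146  0.124] hsv [ 13. 148.  63.]
[252. 178.] 901 xy [ 0.6346 -0.063 ] ztop 0.1468 ext [ 0.609 -0.09   0.026] [ 0.649 -0.051  0.147] hsv [ 13. 145.  73.]
[311. 176.] 235 xy [ 0.5144 -0.0365] ztop 0.0538 ext [ 0.495 -0.058  0.026] [ 0.525 -0.027  0.054] hsv [ 45. 121.  68.]
[177. 204.] 614 xy [ 0.7577 -0.1121] ztop 0.1019 ext [ 0.738 -0.132  0.027] [ 0.772 -0.102  0.102] hsv [ 89. 132.  59.]
[294. 214.] 535 xy [0.6172 0.03  ] ztop 0.0759 ext [0.593 0.006 0.026] [0.629 0.041 0.076] hsv [ 14. 143.  72.]
[341. 234.] 793 xy [0.5988 0.1241] ztop 0.0994 ext [0.572 0.098 0.026] [0.611 0.137 0.099] hsv [ 13. 141.  82.]
[380. 259.] 985 xy [0.58
[... 2583 characters left out ...]
grey [95. 24.] 3362 [ 0.2    1.138 -0.031] [0.799 1.16  0.032] [0.4477 1.15   0.003 ]
grey [252. 113.] 203 [ 0.614  0.359 -0.001] [0.683 0.395 0.032] [0.6354 0.3662 0.0216]
grey [266. 172.] 116 [0.546 0.159 0.017] [0.596 0.189 0.032] [0.5633 0.1646 0.026 ]
grey [290. 188.] 257 [0.559 0.085 0.016] [0.621 0.145 0.028] [0.5773 0.1021 0.0211]
grey [325. 214.] 263 [ 0.579 -0.007  0.017] [0.638 0.052 0.031] [0.5962 0.0116 0.0209]
grey [219. 224.] 658 [ 0.409  0.083 -0.002] [0.468 0.144 0.006] [0.4374 0.1117 0.003 ]
grey [366. 243.] 337 [ 0.599 -0.1    0.016] [ 0.661 -0.041  0.024] [ 0.6184 -0.0789  0.021 ]
grey [411. 275.] 396 [ 0.618 -0.192  0.017] [ 0.681 -0.131  0.025] [ 0.6388 -0.169   0.0209]
```

```bash
cat >> h.py <<'E'
def circ(P,rad,c0):
    f=lambda c: np.hypot(P[:,0]-c[0],P[:,1]-c[1])-rad
    s=least_squares(f,c0,loss='soft_l1',f_scale=.001); return s.x, np.sqrt(np.mean(s.fun**2))
PADS0=np.array([[.6495,-.162],[.629,-.0695],[.6085,.0235],[.589,.116],[.4385,.114]])
def padfit(p):
    out=[]
    hsv=cv2.cvtColor(p['img'],cv2.COLOR_BGR2HSV)
    for i,c in enumerate(PADS0):
        z=.022 if i<4 else .004
        Q=plane(p,z); C=cloud(p)
        m=((hsv[...,1]<70)&(np.hypot(*(Q[...,:2]-c).transpose(2,0,1))<.045)&(abs(C[...,2]-z)<.006)).astype(np.uint8)
        n,l,s,_=cv2.connectedComponentsWithStats(m)
        if n<2: out.append(None); continue
        P=Q[l==1+np.argmax(s[1:,4])]
        # outermost point per angle bin
        a=np.arctan2(P[:,1]-c[1],P[:,0]-c[0]); d=np.hypot(P[:,0]-c[0],P[:,1]-c[1]); b=(a/ (np.pi/24)).astype(int)
        idx=[np.where(b==k)[0][np.argmax(d[b==k])] for k in np.unique(b)]
        B=P[idx]; B=B[np.hypot(B[:,0]-c[0],B[:,1]-c[1])>.022]
        out.append((*circ(B,.0295,c),len(B)))
    return out
def belt(p,c,zc,h=.008):
    C=cloud(p); m=(p['depth']>0)&(abs(C[...,2]-zc)<h)&(np.hypot(C[...,0]-c[0],C[...,1]-c[1])<.035)
    P=C[m]; return (*circ(P,.017,c),len(P))
E
python3 - <<'E'
from h import *
for n in ['scene','side']:
    p=dict(np.load(n+'0.npz'))
    for o in padfit(p): print(n,'pad',o)
    for nm,i,h in [('urn',0,.068),('spire',1,.09),('button',2,.028),('acorn',3,.048)]:
        print(n,nm,belt(p,PADS0[i],.022+h))
E
```

```text
scene pad (array([ 0.64861745, -0.16279575]), np.float64(0.0008474099191107771), 35)
scene pad (array([ 0.62901422, -0.06973491]), np.float64(0.0008336798734275843), 35)
scene pad (array([0.6091241 , 0.02324975]), np.float64(0.0005067951950358292), 36)
scene pad (array([0.58910616, 0.11610073]), np.float64(0.0006945135992570557), 40)
scene pad (array([0.43860631, 0.11394021]), np.float64(0.000881371389758569), 47)
scene urn (array([ 0.64717777, -0.16624547]), np.float64(0.000768222976603572), 127)
scene spire (array([ 0.62835657, -0.07222076]), np.float64(0.0007017069221539845), 146)
scene button (array([0.60857228, 0.01992352]), np.float64(0.0006606664193197729), 119)
scene acorn (array([0.59063043, 0.11646727]), np.float64(0.00046639831460845195), 137)
side pad (array([ 0.6473139 , -0.16381558]), np.float64(0.0005967335686172109), 41)
side pad (array([ 0.62763927, -0.0712931 ]), np.float64(0.0007183230894229517), 41)
side pad (array([0.60765596, 0.02103835]), np.float64(0.0006702214186884039), 37)
side pad (array([0.5877328 , 0.11358748]), np.float64(0.0005978077185950925), 37)
side pad (array([0.43775168, 0.1113678 ]), np.float64(0.0006724158199562324), 47)
side urn (array([ 0.64665239, -0.16581703]), np.float64(0.0005834526107021153), 166)
side spire (array([ 0.62774812, -0.07138858]), np.float64(0.0005869952617353957), 159)
side button (array([0.60806513, 0.02088105]), np.float64(0.0007060429215402501), 128)
side acorn (array([0.59015041, 0.11751501]), np.float64(0.0007616114631378864), 126)
```

```bash
cat >> h.py <<'E'
PAD=dict(P1=(.6480,-.1633),P2=(.6283,-.0705),P3=(.6084,.0221),P4=(.5884,.1148),S=(.4382,.1127))
def go(x,y,z,yaw=102.1):
    s=r.state(); q=s['orientation']; M=R.from_quat([q[1],q[2],q[3],q[0]]).as_matrix()
    d=M.T@(np.array([x,y,z])-s['tool_pos']); a=np.degrees(np.arctan2(M[1,0],M[0,0]))
    t=-(yaw-a)
    print('pos',s['tool_pos'].round(4),'yaw',a.round(2),'tilt',np.degrees(np.arccos(-M[2,2])).round(2),'F',s['contact_force'].round(1),'w',round(s['width'],4),'q6',s['q'][5].round(2))
    print('row',(d/.4).round(3),(t/45).round(3),'dist mm',(np.linalg.norm(d)*1000).round(1))
E
python3 -c "
from h import *
go(.6083,.0204,.25)"
```

```text
pos [ 0.1848 -0.5175  0.2476] yaw 19.64 tilt 0.09 F [ 0.2  0.7 -0. ] w 0.0852 q6 1.44
row [ 1.449 -0.911 -0.004] -1.832 dist mm 684.6
```

Emit:
drive_tool([
  [[0.725, -0.455, 0, -1], [0.725, -0.455, 0, -1], [0.725, -0.455, 0, -1], [0.725, -0.455, 0, -1], [0.725, -0.455, 0, -1], [0.725, -0.455, 0, -1], [0.725, -0.455, 0, -1], [0.725, -0.455, 0, -1], [0.725, -0.455, 0, -1]],
], fingers=100)

```text
time: 1.23
tool_pos: [0.3962, -0.25, 0.2481]
orientation: [-0.0, 0.846, 0.534, -0.0]
contact_force: [-0.4, 0.4, -0.8]
width: 0.0853
```

```bash
python3 -c "
from h import *
go(.6083,.0204,.25)"
```

```text
pos [ 0.3962 -0.25    0.2481] yaw 64.54 tilt 0.02 F [-0.4  0.4 -0.8] w 0.0853 q6 1.29
row [ 0.838  0.188 -0.005] -0.835 dist mm 343.6
```

Emit:
drive_tool([
  [[0.838, 0.188, -0.005, -0.835], [0.838, 0.188, -0.005, -0.835], [0.838, 0.188, -0.005, -0.835], [0.838, 0.188, -0.005, -0.835], [0.838, 0.188, -0.005, -0.835], [0.838, 0.188, -0.005, -0.835], [0.838, 0.188, -0.005, -0.835], [0.838, 0.188, -0.005, -0.835], [0.838, 0.188, -0.005, -0.835]],
])

```text
time: 2.35
tool_pos: [0.6078, 0.02, 0.2504]
orientation: [-0.0, 0.629, 0.778, -0.0]
contact_force: [0.4, -0.8, 0.4]
width: 0.0853
```

```bash
python3 - <<'E'
from h import *
go(.6083,.0204,.051)
p=r.get_image('wrist'); save(p,'w1')
E
```

```text
pos [0.6078 0.02   0.2504] yaw 102.09 tilt 0.02 F [ 0.4 -0.8  0.4] w 0.0853 q6 1.27
row [0.001 0.002 0.498] -0.0 dist mm 199.4
```

View pics/w1.png

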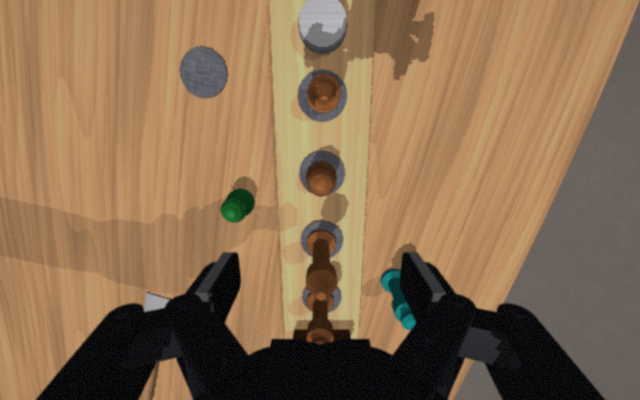

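```bash
python3 - <<'E'
from h import *
s=r.state(); q=s['orientation']; M=R.from_quat([q[1],q[2],q[3],q[0]]).as_matrix()
p=r.get_image('wrist'); m=np.array(p['mount'])
P=dict(p); P['xyz']=M@m[:3,3]+s['tool_pos']; P['rotation']=M@m[:3,:3]
print(P['xyz'])
for o in padfit(P): print(o)
print('green',belt(P,(.505,-.045),.028))
for nm,i,h in [('spire',1,.09),('button',2,.028),('acorn',3,.048)]: print(nm,belt(P,PADS0[i],.022+h))
E
```

```text
[0.59165218 0.0960793  0.37572507]
(array([ 0.64800926, -0.1612492 ]), np.float64(0.0004162223248733401), 15)
(array([ 0.62881582, -0.06888275]), np.float64(0.0004423258229910334), 41)
(array([0.60902142, 0.02351791]), np.float64(0.00041840906061915023), 39)
(array([0.58925796, 0.11613525]), np.float64(0.00048561551039361057), 47)
(array([0.43910526, 0.11405043]), np.float64(0.0003577844981275249), 47)
green (array([ 0.50642563, -0.04438413]), np.float64(0.0002662804520881528), 120)
spire (array([ 0.62763912, -0.07211576]), np.float64(0.00029867712412654044), 233)
button (array([0.60791462, 0.02024408]), np.float64(0.00014565478308791095), 60)
acorn (array([0.59039667, 0.11742682]), np.float64(0.000280673209816853), 7)
```

Emit:
drive_tool([
  [[0.001, 0.002, 0.15, 0], [0.001, 0.002, 0.3, 0], [0.001, 0.002, 0.4, 0], [0.001, 0.002, 0.45, 0], [0.001, 0.002, 0.48, 0], [0.001, 0.002, 0.498, 0], [0.001, 0.002, 0.498, 0], [0.001, 0.002, 0.498, 0]],
])

```text
time: 3.45
tool_pos: [0.6098, 0.0221, 0.0521]
orientation: [0.001, 0.628, 0.778, 0.0]
contact_force: [-0.3, -0.5, 0.2]
width: 0.0851
```

Emit:
drive_tool([
  [[0, 0, 0, 0], [0, 0, 0, 0], [0, 0, 0, 0], [0, 0, 0, 0], [0, 0, 0, 0], [0, 0, 0, 0], [0, 0, 0, 0], [0, 0, 0, 0], [0, 0, 0, 0], [0, 0, 0, 0]],
], fingers=0)

```text
time: 4.7
tool_pos: [0.6093, 0.0221, 0.0517]
orientation: [0.0, 0.628, 0.778, 0.0]
contact_force: [-0.4, -0.1, 5.6]
width: 0.0321
```

```bash
sed -i '/^PAD=/c PAD=dict(P1=(.6483,-.1625),P2=(.6286,-.0698),P3=(.6087,.0228),P4=(.5888,.1155),S=(.4385,.1132))' h.py; python3 - <<'E'
from h import *
go(.6083,.0204,.151)
go(*PAD['S'],.151)
p=r.get_image('side'); save(p,'s1')
E
```

```text
pos [0.6093 0.0221 0.0517] yaw 102.22 tilt 0.04 F [-0.4 -0.1  5.6] w 0.0321 q6 1.27
row [-0.004 -0.003 -0.248] 0.003 dist mm 99.3
pos [0.6093 0.0221 0.0517] yaw 102.22 tilt 0.04 F [-0.4 -0.1  5.6] w 0.0321 q6 1.27
row [ 0.313 -0.369 -0.249] 0.003 dist mm 217.6
```

View pics/s1.png

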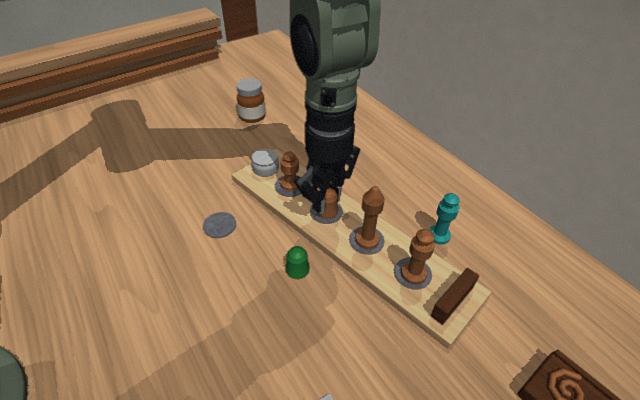

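Side picture: the jaws hold the button at (327,205) and nothing else has moved. Next: lift it and carry it to the spare pad.

Emit:
drive_tool([
  [[0, 0, -0.05, 0], [0, 0, -0.13, 0], [0, 0, -0.2, 0], [0, 0, -0.25, 0], [0.05, -0.06, -0.25, 0], [0.12, -0.14, -0.25, 0], [0.2, -0.23, -0.25, 0], [0.26, -0.31, -0.25, 0], [0.3, -0.355, -0.25, 0], [0.313, -0.369, -0.25, 0], [0.313, -0.369, -0.25, 0], [0.313, -0.369, -0.25, 0]],
])

```text
time: 6.25
tool_pos: [0.4396, 0.1129, 0.1512]
orientation: [0.0, 0.628, 0.778, 0.0]
contact_force: [0.4, -0.3, -0.4]
width: 0.0322
```

```bash
python3 - <<'E'
from h import *
go(*PAD['S'],.035)
E
```

```text
pos [0.4396 0.1129 0.1512] yaw 102.18 tilt 0.06 F [ 0.4 -0.3 -0.4] w 0.0322 q6 1.45
row [ 0.001 -0.003  0.29 ] 0.002 dist mm 116.2
```

Emit:
drive_tool([
  [[0.003, -0.003, 0.1, 0], [0.003, -0.003, 0.2, 0], [0.003, -0.003, 0.25, 0], [0.003, -0.003, 0.275, 0], [0.003, -0.003, 0.285, 0], [0.003, -0.003, 0.29, 0], [0.003, -0.003, 0.29, 0], [0.003, -0.003, 0.29, 0]],
])

```text
time: 7.25
tool_pos: [0.4373, 0.1143, 0.0356]
orientation: [0.0, 0.628, 0.778, 0.0]
contact_force: [0.2, -0.2, -0.6]
width: 0.0321
```

```bash
python3 - <<'E'
from h import *
go(*PAD['S'],.034)
p=r.get_image('side'); save(p,'s2')
E
```

```text
pos [0.4373 0.1143 0.0356] yaw 102.22 tilt 0.07 F [ 0.2 -0.2 -0.6] w 0.0321 q6 1.45
row [-0.003  0.002  0.004] 0.003 dist mm 2.3
```

View pics/s2.png

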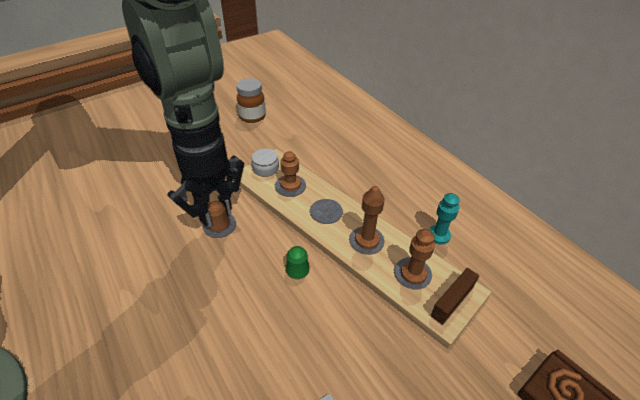

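The button is over the spare pad at (218,215), almost down. I set it down, release and rise.

Emit:
drive_tool([
  [[0, 0, 0.004, 0], [0, 0, 0.004, 0], [0, 0, 0.004, 0]],
])

```text
time: 7.68
tool_pos: [0.4372, 0.1142, 0.0337]
orientation: [0.0, 0.628, 0.778, 0.0]
contact_force: [-0.3, -0.3, 2.8]
width: 0.032
```

Emit:
drive_tool([
  [[0, 0, 0, 0], [0, 0, 0, 0], [0, 0, 0, 0], [0, 0, 0, 0], [0, 0, 0, 0], [0, 0, 0, 0], [0, 0, -0.03, 0], [0, 0, -0.1, 0], [0, 0, -0.2, 0], [0, 0, -0.35, 0], [0, 0, -0.5, 0], [0, 0, -0.54, 0], [0, 0, -0.54, 0]],
], fingers=100)

```text
time: 9.3
tool_pos: [0.4378, 0.1143, 0.2515]
orientation: [0.002, 0.628, 0.778, 0.001]
contact_force: [1.0, -0.4, -0.2]
width: 0.0852
```

```bash
python3 - <<'E'
from h import *
go(.6469,-.1660,.25)
p=r.get_image('side'); save(p,'s3'); print(belt(p,PAD['S'],.032))
E
```

```text
pos [0.4378 0.1143 0.2515] yaw 102.22 tilt 0.24 F [ 1.  -0.4 -0.2] w 0.0852 q6 1.45
row [-0.795  0.363  0.006] 0.003 dist mm 349.7
(array([0.43668348, 0.11319312]), np.float64(0.000732183392414418), 117)
```

View pics/s3.png

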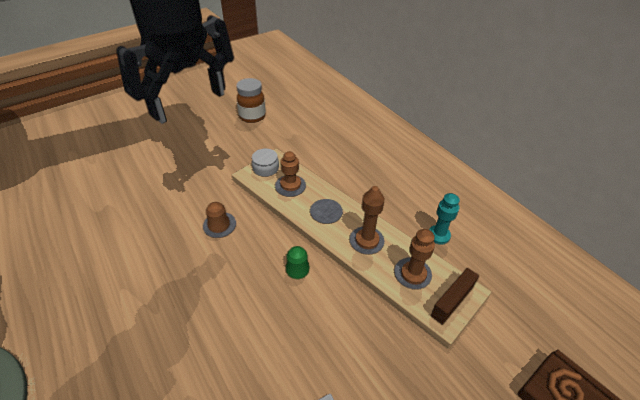

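The button now stands on the spare pad at (216,216). Next is the urn.

Emit:
drive_tool([
  [[-0.795, 0.363, 0.004, 0], [-0.795, 0.363, 0.004, 0], [-0.795, 0.363, 0.004, 0], [-0.795, 0.363, 0.004, 0], [-0.795, 0.363, 0.004, 0], [-0.795, 0.363, 0.004, 0], [-0.795, 0.363, 0.004, 0], [-0.795, 0.363, 0.004, 0], [-0.795, 0.363, 0.004, 0]],
])

```text
time: 10.48
tool_pos: [0.6453, -0.1645, 0.2476]
orientation: [-0.001, 0.627, 0.779, -0.0]
contact_force: [0.0, 0.5, -0.6]
width: 0.0853
```

```bash
python3 - <<'E'
from h import *
go(.6469,-.1660,.089)
E
```

```text
pos [ 0.6453 -0.1645  0.2476] yaw 102.29 tilt 0.08 F [ 0.   0.5 -0.6] w 0.0853 q6 1.0
row [-0.005  0.004  0.396] 0.004 dist mm 158.6
```

Emit:
drive_tool([
  [[-0.005, 0.004, 0.1, 0], [-0.005, 0.004, 0.2, 0], [-0.005, 0.004, 0.3, 0], [-0.005, 0.004, 0.35, 0], [-0.005, 0.004, 0.38, 0], [-0.005, 0.004, 0.396, 0], [-0.005, 0.004, 0.396, 0], [-0.005, 0.004, 0.396, 0]],
])

```text
time: 11.48
tool_pos: [0.6487, -0.1677, 0.0906]
orientation: [0.001, 0.628, 0.778, 0.0]
contact_force: [0.4, -0.6, 0.3]
width: 0.0854
```

Emit:
drive_tool([
  [[0, 0, 0, 0], [0, 0, 0, 0], [0, 0, 0, 0], [0, 0, 0, 0], [0, 0, 0, 0], [0, 0, 0, 0], [0, 0, 0, 0], [0, 0, 0, 0], [0, 0, 0, 0]],
], fingers=0)

```text
time: 12.6
tool_pos: [0.6481, -0.1677, 0.0899]
orientation: [0.0, 0.628, 0.778, -0.0]
contact_force: [-2.4, 0.6, 5.7]
width: 0.0322
```

```bash
python3 - <<'E'
from h import *
go(*PAD['P3'],.25)
p=r.get_image('side'); save(p,'s4'); print(belt(p,(.6469,-.166),.09))
E
```

```text
pos [ 0.6481 -0.1677  0.0899] yaw 102.21 tilt 0.03 F [-2.4  0.6  5.7] w 0.0322 q6 0.99
row [ 0.486  0.004 -0.4  ] 0.002 dist mm 251.9
(array([ 0.63558362, -0.16726103]), np.float64(0.005489545133171057), 181)
```

View pics/s4.png

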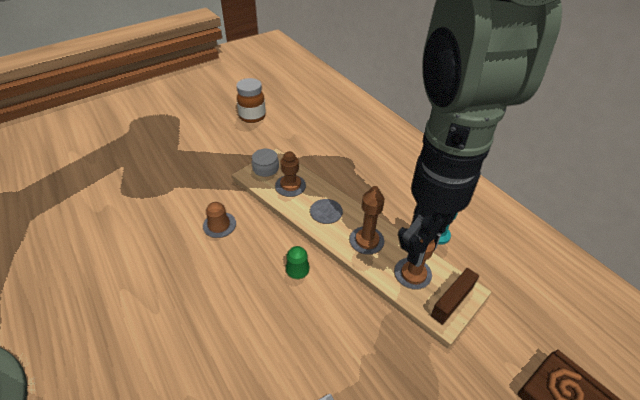

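Emit:
drive_tool([
  [[0, 0, -0.05, 0], [0, 0, -0.13, 0], [0, 0, -0.25, 0], [0, 0, -0.35, 0], [0, 0, -0.4, 0], [0, 0, -0.4, 0], [0.06, 0, -0.4, 0], [0.16, 0, -0.4, 0], [0.28, 0, -0.4, 0], [0.38, 0, -0.4, 0], [0.45, 0.003, -0.4, 0], [0.482, 0.004, -0.4, 0], [0.482, 0.004, -0.4, 0], [0.482, 0.004, -0.4, 0]],
])

```text
time: 14.4
tool_pos: [0.6089, 0.0205, 0.249]
orientation: [-0.0, 0.628, 0.778, -0.0]
contact_force: [1.0, -0.4, -1.4]
width: 0.032
```

```bash
python3 - <<'E'
from h import *
go(.6091,.0209,.0915)
E
```

```text
pos [0.6089 0.0205 0.249 ] yaw 102.16 tilt 0.04 F [ 1.  -0.4 -1.4] w 0.032 q6 1.27
row [0.001 0.001 0.394] 0.001 dist mm 157.5
```

Emit:
drive_tool([
  [[0, 0, 0.1, 0], [0, 0, 0.2, 0], [0, 0, 0.3, 0], [0, 0, 0.35, 0], [0, 0, 0.375, 0], [0, 0, 0.385, 0], [0, 0, 0.39, 0], [0, 0, 0.39, 0], [0, 0, 0.39, 0]],
])

```text
time: 15.52
tool_pos: [0.6093, 0.0213, 0.0942]
orientation: [0.001, 0.628, 0.778, 0.0]
contact_force: [0.2, 0.0, -0.8]
width: 0.0319
```

```bash
python3 - <<'E'
from h import *
go(.6091,.0209,.0900)
p=r.get_image('scene'); save(p,'c5'); print(belt(p,PAD['P3'],.03,.004))
E
```

```text
pos [0.6093 0.0213 0.0942] yaw 102.22 tilt 0.07 F [ 0.2  0.  -0.8] w 0.0319 q6 1.27
row [-0.001 -0.001  0.011] 0.003 dist mm 4.2
(array([0.6106896 , 0.02490801]), np.float64(0.0010121673874096012), 54)
```

View pics/c5.png

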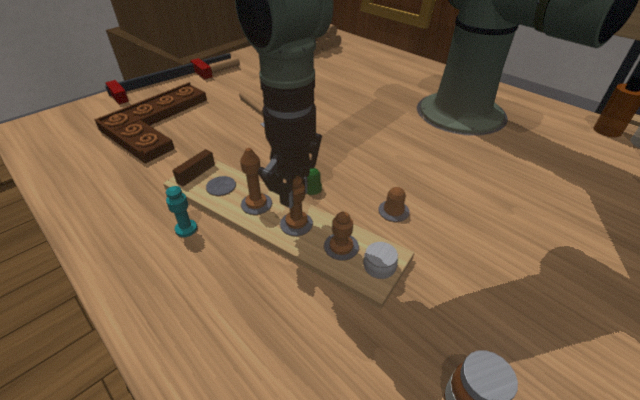

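The urn is centred over the third pad at (297,222), a few mm up. I set it down and release.

Emit:
drive_tool([
  [[0, 0, 0.005, 0], [0, 0, 0.01, 0], [0, 0, 0.01, 0], [0, 0, 0.01, 0]],
])

```text
time: 16.08
tool_pos: [0.6089, 0.0213, 0.0899]
orientation: [0.0, 0.628, 0.778, 0.0]
contact_force: [-1.6, 0.0, 3.7]
width: 0.032
```

Emit:
drive_tool([
  [[0, 0, 0, 0], [0, 0, 0, 0], [0, 0, 0, 0], [0, 0, 0, 0], [0, 0, 0, 0], [0, 0, 0, 0], [0, 0, -0.03, 0], [0, 0, -0.1, 0], [0, 0, -0.2, 0], [0, 0, -0.35, 0], [0, 0, -0.4, 0], [0, 0, -0.4, 0], [0, 0, -0.4, 0]],
], fingers=100)

```text
time: 17.7
tool_pos: [0.6081, 0.0213, 0.2485]
orientation: [-0.001, 0.628, 0.778, -0.0]
contact_force: [-0.2, 0.2, -0.4]
width: 0.0855
```

```bash
python3 - <<'E'
from h import *
go(.4372,.1134,.13)
p=r.get_image('scene'); save(p,'c6'); print(belt(p,PAD['P3'],.09),belt(p,PAD['S'],.032))
E
```

```text
pos [0.6081 0.0213 0.2485] yaw 102.21 tilt 0.09 F [-0.2  0.2 -0.4] w 0.0855 q6 1.27
row [ 0.315 -0.369  0.297] 0.003 dist mm 227.5
(array([0.60797871, 0.02257784]), np.float64(0.0006790088087929009), 137) (array([0.43743672, 0.11212215]), np.float64(0.0008368650752156493), 114)
```

View pics/c6.png

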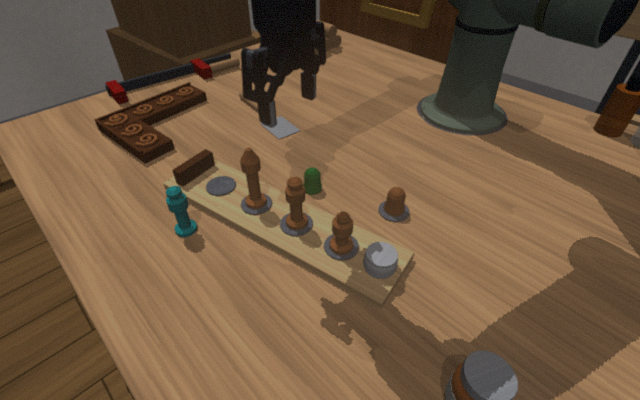

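The urn stands on the third pad at (296,205). Next is the button, now at about (0.437, 0.113).

Emit:
drive_tool([
  [[0.1, -0.12, 0, 0], [0.2, -0.24, 0, 0], [0.28, -0.33, 0.05, 0], [0.315, -0.369, 0.15, 0], [0.315, -0.369, 0.25, 0], [0.315, -0.369, 0.297, 0], [0.315, -0.369, 0.297, 0], [0.315, -0.369, 0.297, 0], [0.315, -0.369, 0.297, 0]],
])

```text
time: 18.88
tool_pos: [0.4386, 0.1132, 0.1314]
orientation: [0.001, 0.628, 0.778, 0.001]
contact_force: [-0.1, -0.7, 0.2]
width: 0.0854
```

```bash
python3 - <<'E'
from h import *
go(.437,.1128,.034)
E
```

```text
pos [0.4386 0.1132 0.1314] yaw 102.21 tilt 0.08 F [-0.1 -0.7  0.2] w 0.0854 q6 1.45
row [-0.    -0.005  0.244] 0.002 dist mm 97.5
```

Emit:
drive_tool([
  [[0, -0.003, 0.1, 0], [0, -0.003, 0.17, 0], [0, -0.003, 0.22, 0], [0, -0.003, 0.244, 0], [0, -0.003, 0.244, 0], [0, -0.003, 0.244, 0]],
])

```text
time: 19.62
tool_pos: [0.4375, 0.113, 0.0339]
orientation: [0.001, 0.628, 0.778, 0.001]
contact_force: [-0.5, -0.1, 0.7]
width: 0.0855
```

Emit:
drive_tool([
  [[0, 0, 0, 0], [0, 0, 0, 0], [0, 0, 0, 0], [0, 0, 0, 0], [0, 0, 0, 0], [0, 0, 0, 0], [0, 0, 0, 0], [0, 0, 0, 0], [0, 0, 0, 0]],
], fingers=0)

```text
time: 20.75
tool_pos: [0.437, 0.113, 0.0337]
orientation: [0.0, 0.628, 0.778, 0.0]
contact_force: [-1.6, -0.1, 6.4]
width: 0.0324
```

```bash
python3 - <<'E'
from h import *
go(.437,.1128,.25)
go(*PAD['P1'],.25)
E
```

```text
pos [0.437  0.113  0.0337] yaw 102.22 tilt 0.04 F [-1.6 -0.1  6.4] w 0.0324 q6 1.45
row [-0.     0.    -0.541] 0.003 dist mm 216.3
pos [0.437  0.113  0.0337] yaw 102.22 tilt 0.04 F [-1.6 -0.1  6.4] w 0.0324 q6 1.45
row [-0.785  0.371 -0.54 ] 0.003 dist mm 409.0
```

Emit:
drive_tool([
  [[0, 0, -0.05, 0], [0, 0, -0.14, 0], [0, 0, -0.27, 0], [0, 0, -0.4, 0], [0, 0, -0.5, 0], [0, 0, -0.54, 0], [-0.06, 0.03, -0.54, 0], [-0.16, 0.08, -0.54, 0], [-0.28, 0.13, -0.54, 0], [-0.4, 0.19, -0.54, 0], [-0.52, 0.25, -0.54, 0], [-0.63, 0.3, -0.54, 0], [-0.72, 0.34, -0.54, 0], [-0.77, 0.365, -0.54, 0], [-0.785, 0.371, -0.54, 0], [-0.785, 0.371, -0.54, 0], [-0.785, 0.371, -0.54, 0]],
])

```text
time: 22.88
tool_pos: [0.6477, -0.1615, 0.2492]
orientation: [-0.0, 0.627, 0.779, 0.0]
contact_force: [0.4, -0.2, -0.1]
width: 0.0323
```

```bash
python3 - <<'E'
from h import *
go(*PAD['P1'],.053)
E
```

```text
pos [ 0.6477 -0.1615  0.2492] yaw 102.27 tilt 0.03 F [ 0.4 -0.2 -0.1] w 0.0323 q6 1.0
row [-0.003  0.001  0.491] 0.004 dist mm 196.2
```

Emit:
drive_tool([
  [[0, 0, 0.1, 0], [0, 0, 0.22, 0], [0, 0, 0.34, 0], [0, 0, 0.42, 0], [0, 0, 0.465, 0], [0, 0, 0.48, 0], [0, 0, 0.489, 0], [0, 0, 0.489, 0], [0, 0, 0.489, 0]],
])

```text
time: 24.0
tool_pos: [0.6489, -0.1628, 0.0546]
orientation: [0.001, 0.628, 0.778, 0.0]
contact_force: [0.2, -0.0, 0.0]
width: 0.0321
```

```bash
python3 - <<'E'
from h import *
go(*PAD['P1'],.0517)
E
```

```text
pos [ 0.6489 -0.1628  0.0546] yaw 102.21 tilt 0.1 F [ 0.2 -0.   0. ] w 0.0321 q6 1.0
row [ 0.001 -0.001  0.007] 0.003 dist mm 3.0
```

Emit:
drive_tool([
  [[0, 0, 0.004, 0], [0, 0, 0.007, 0], [0, 0, 0.007, 0], [0, 0, 0.007, 0]],
])

```text
time: 24.5
tool_pos: [0.6485, -0.1627, 0.0517]
orientation: [0.0, 0.628, 0.778, 0.0]
contact_force: [-1.8, 0.9, 5.8]
width: 0.0319
```

Emit:
drive_tool([
  [[0, 0, 0, 0], [0, 0, 0, 0], [0, 0, 0, 0], [0, 0, 0, 0], [0, 0, 0, 0], [0, 0, 0, 0], [0, 0, -0.03, 0], [0, 0, -0.1, 0], [0, 0, -0.2, 0], [0, 0, -0.35, 0], [0, 0, -0.5, 0], [0, 0, -0.5, 0], [0, 0, -0.5, 0]],
], fingers=100)

```text
time: 26.12
tool_pos: [0.6481, -0.1625, 0.2512]
orientation: [0.0, 0.628, 0.778, 0.0]
contact_force: [-0.1, -0.4, -0.3]
width: 0.0853
```

```bash
python3 - <<'E'
from h import *
go(.5904,.117,.25)
p=r.get_image('side'); save(p,'s7'); print(belt(p,PAD['P1'],.05), belt(p,PAD['P4'],.07))
E
```

```text
pos [ 0.6481 -0.1625  0.2512] yaw 102.21 tilt 0.05 F [-0.1 -0.4 -0.3] w 0.0853 q6 1.0
row [0.714 0.007 0.003] 0.003 dist mm 285.4
(array([ 0.64818401, -0.1632042 ]), np.float64(0.0005366620378575839), 142) (array([0.59011795, 0.11746659]), np.float64(0.0008134364891283218), 125)
```

View pics/s7.png

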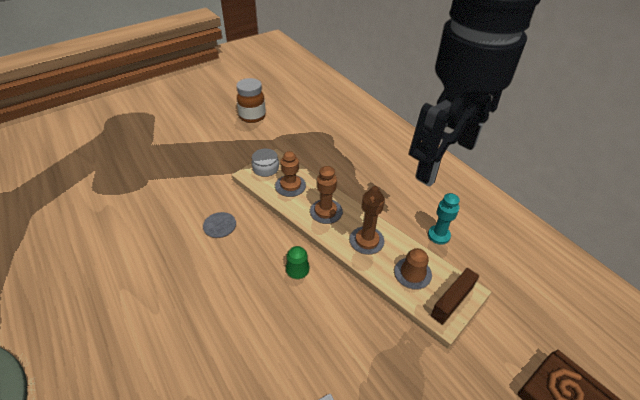

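The button is on the first pad beside the block at (416,265), within 1 mm of the centre. Next is the acorn, which needs a TCP height of about 0.069.

Emit:
drive_tool([
  [[0.714, 0.007, 0, 0], [0.714, 0.007, 0, 0], [0.714, 0.007, 0, 0], [0.714, 0.007, 0, 0], [0.714, 0.007, 0, 0], [0.714, 0.007, 0, 0], [0.714, 0.007, 0, 0], [0.714, 0.007, 0, 0]],
])

```text
time: 27.18
tool_pos: [0.5906, 0.1159, 0.25]
orientation: [-0.0, 0.629, 0.778, -0.0]
contact_force: [0.0, -0.1, -0.7]
width: 0.0857
```

```bash
python3 - <<'E'
from h import *
go(.5904,.117,.0695)
E
```

```text
pos [0.5906 0.1159 0.25  ] yaw 102.11 tilt 0.07 F [ 0.  -0.1 -0.7] w 0.0857 q6 1.43
row [0.003 0.001 0.451] 0.0 dist mm 180.5
```

Emit:
drive_tool([
  [[0, 0, 0.13, 0], [0, 0, 0.26, 0], [0, 0, 0.36, 0], [0, 0, 0.41, 0], [0, 0, 0.44, 0], [0, 0, 0.451, 0], [0, 0, 0.451, 0], [0, 0, 0.451, 0]],
])

```text
time: 28.18
tool_pos: [0.5913, 0.1171, 0.0713]
orientation: [0.001, 0.628, 0.778, 0.001]
contact_force: [0.8, 0.5, 0.4]
width: 0.0852
```

Emit:
drive_tool([
  [[0, 0, 0, 0], [0, 0, 0, 0], [0, 0, 0, 0], [0, 0, 0, 0], [0, 0, 0, 0], [0, 0, 0, 0], [0, 0, 0, 0], [0, 0, 0, 0], [0, 0, 0, 0]],
], fingers=0)

```text
time: 29.3
tool_pos: [0.591, 0.1172, 0.0708]
orientation: [0.0, 0.628, 0.778, 0.0]
contact_force: [-0.0, 0.5, 4.7]
width: 0.0319
```

```bash
python3 - <<'E'
from h import *
go(*PAD['S'],.15)
E
```

```text
pos [0.591  0.1172 0.0708] yaw 102.22 tilt 0.06 F [-0.   0.5  4.7] w 0.0319 q6 1.43
row [ 0.071 -0.375 -0.198] 0.003 dist mm 171.9
```

Emit:
drive_tool([
  [[0, 0, -0.05, 0], [0, 0, -0.13, 0], [0, 0, -0.2, 0], [0, 0, -0.2, 0], [0.01, -0.06, -0.2, 0], [0.03, -0.16, -0.2, 0], [0.05, -0.27, -0.2, 0], [0.068, -0.35, -0.2, 0], [0.071, -0.375, -0.2, 0], [0.071, -0.375, -0.2, 0], [0.071, -0.375, -0.2, 0], [0.071, -0.375, -0.2, 0]],
])

```text
time: 30.8
tool_pos: [0.439, 0.1131, 0.1502]
orientation: [0.0, 0.628, 0.778, 0.0]
contact_force: [0.1, 0.5, -0.7]
width: 0.0317
```

```bash
python3 - <<'E'
from h import *
go(*PAD['S'],.054)
E
```

```text
pos [0.439  0.1131 0.1502] yaw 102.2 tilt 0.03 F [ 0.1  0.5 -0.7] w 0.0317 q6 1.45
row [ 0.    -0.001  0.24 ] 0.002 dist mm 96.2
```

Emit:
drive_tool([
  [[0, 0, 0.08, 0], [0, 0, 0.16, 0], [0, 0, 0.21, 0], [0, 0, 0.23, 0], [0, 0, 0.238, 0], [0, 0, 0.238, 0], [0, 0, 0.238, 0]],
])

```text
time: 31.68
tool_pos: [0.4386, 0.1132, 0.0557]
orientation: [0.001, 0.628, 0.778, 0.0]
contact_force: [0.3, 0.1, 0.5]
width: 0.032
```

```bash
python3 - <<'E'
from h import *
go(*PAD['S'],.0528)
E
```

```text
pos [0.4386 0.1132 0.0557] yaw 102.22 tilt 0.08 F [0.3 0.1 0.5] w 0.032 q6 1.45
row [-0.    -0.     0.007] 0.003 dist mm 2.9
```

Emit:
drive_tool([
  [[0, 0, 0.004, 0], [0, 0, 0.007, 0], [0, 0, 0.007, 0], [0, 0, 0.007, 0]],
])

```text
time: 32.17
tool_pos: [0.4382, 0.1132, 0.0528]
orientation: [0.0, 0.628, 0.778, 0.0]
contact_force: [-0.5, -0.2, 5.4]
width: 0.0316
```

Emit:
drive_tool([
  [[0, 0, 0, 0], [0, 0, 0, 0], [0, 0, 0, 0], [0, 0, 0, 0], [0, 0, 0, 0], [0, 0, 0, 0], [0, 0, -0.03, 0], [0, 0, -0.1, 0], [0, 0, -0.2, 0], [0, 0, -0.35, 0], [0, 0, -0.49, 0], [0, 0, -0.49, 0], [0, 0, -0.49, 0]],
], fingers=100)

```text
time: 33.8
tool_pos: [0.4377, 0.1131, 0.2487]
orientation: [0.0, 0.628, 0.778, 0.0]
contact_force: [-0.3, 0.5, -0.3]
width: 0.0858
```

```bash
python3 - <<'E'
from h import *
go(.6280,-.0718,.25)
p=r.get_image('side'); save(p,'s8'); print(belt(p,PAD['S'],.052), belt(p,PAD['P2'],.112))
p=r.get_image('scene'); print(belt(p,PAD['S'],.052), belt(p,PAD['P2'],.112))
E
```

```text
pos [0.4377 0.1131 0.2487] yaw 102.22 tilt 0.04 F [-0.3  0.5 -0.3] w 0.0858 q6 1.45
row [-0.553  0.367 -0.003] 0.003 dist mm 265.4
(array([0.43756645, 0.11354234]), np.float64(0.0007450831008629013), 128) (array([ 0.62781925, -0.07151202]), np.float64(0.0006439645584135129), 158)
(array([0.43842077, 0.11247807]), np.float64(0.00065328324653364), 129) (array([ 0.62850845, -0.07225801]), np.float64(0.0007375232824774424), 143)
```

View pics/s8.png

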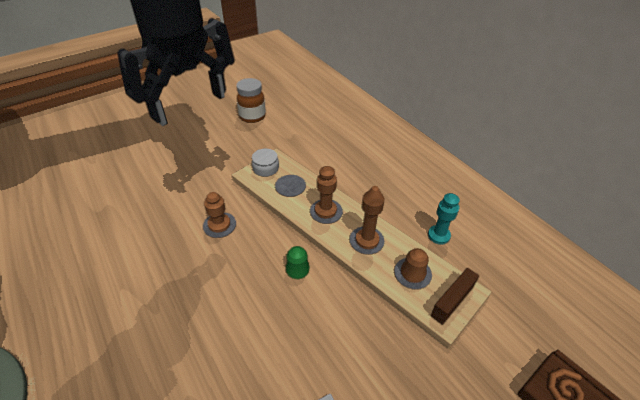

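The acorn stands on the spare pad at (217,215). Next is the spire, which needs a TCP height of about 0.110.

Emit:
drive_tool([
  [[-0.553, 0.367, -0.003, 0], [-0.553, 0.367, -0.003, 0], [-0.553, 0.367, -0.003, 0], [-0.553, 0.367, -0.003, 0], [-0.553, 0.367, -0.003, 0], [-0.553, 0.367, -0.003, 0], [-0.553, 0.367, -0.003, 0], [-0.553, 0.367, -0.003, 0]],
])

```text
time: 34.9
tool_pos: [0.6274, -0.0708, 0.2495]
orientation: [-0.0, 0.627, 0.779, -0.0]
contact_force: [0.8, 0.9, -0.4]
width: 0.0857
```

```bash
python3 - <<'E'
from h import *
go(.6280,-.0718,.1105)
E
```

```text
pos [ 0.6274 -0.0708  0.2495] yaw 102.29 tilt 0.04 F [ 0.8  0.9 -0.4] w 0.0857 q6 1.13
row [-0.003  0.001  0.347] 0.004 dist mm 139.0
```

Emit:
drive_tool([
  [[0, 0, 0.08, 0], [0, 0, 0.16, 0], [0, 0, 0.24, 0], [0, 0, 0.3, 0], [0, 0, 0.335, 0], [0, 0, 0.347, 0], [0, 0, 0.347, 0], [0, 0, 0.347, 0]],
])

```text
time: 35.9
tool_pos: [0.6289, -0.0721, 0.1118]
orientation: [0.001, 0.628, 0.778, 0.0]
contact_force: [-0.1, 0.2, 0.5]
width: 0.0854
```

Emit:
drive_tool([
  [[0, 0, 0, 0], [0, 0, 0, 0], [0, 0, 0, 0], [0, 0, 0, 0], [0, 0, 0, 0], [0, 0, 0, 0], [0, 0, 0, 0], [0, 0, 0, 0], [0, 0, 0, 0]],
], fingers=0)

```text
time: 37.02
tool_pos: [0.6286, -0.0721, 0.1111]
orientation: [0.0, 0.628, 0.778, 0.0]
contact_force: [0.8, 1.1, 4.4]
width: 0.0321
```

```bash
python3 - <<'E'
from h import *
go(*PAD['P4'],.25)
E
```

```text
pos [ 0.6286 -0.0721  0.1111] yaw 102.22 tilt 0.06 F [0.8 1.1 4.4] w 0.0321 q6 1.13
row [ 0.479  0.002 -0.347] 0.003 dist mm 236.8
```

Emit:
drive_tool([
  [[0, 0, -0.05, 0], [0, 0, -0.13, 0], [0, 0, -0.23, 0], [0, 0, -0.31, 0], [0, 0, -0.347, 0], [0, 0, -0.347, 0], [0.05, 0, -0.347, 0], [0.13, 0, -0.347, 0], [0.22, 0, -0.347, 0], [0.32, 0, -0.347, 0], [0.4, 0.002, -0.347, 0], [0.45, 0.002, -0.347, 0], [0.479, 0.002, -0.347, 0], [0.479, 0.002, -0.347, 0], [0.479, 0.002, -0.347, 0], [0.479, 0.002, -0.347, 0]],
])

```text
time: 39.02
tool_pos: [0.5887, 0.1145, 0.2495]
orientation: [0.0, 0.628, 0.778, -0.0]
contact_force: [0.0, -0.5, -1.7]
width: 0.0321
```

```bash
python3 - <<'E'
from h import *
go(*PAD['P4'],.1125)
E
```

```text
pos [0.5887 0.1145 0.2495] yaw 102.13 tilt 0.01 F [ 0.  -0.5 -1.7] w 0.0321 q6 1.43
row [0.002 0.001 0.342] 0.001 dist mm 137.0
```

Emit:
drive_tool([
  [[0, 0, 0.07, 0], [0, 0, 0.15, 0], [0, 0, 0.23, 0], [0, 0, 0.29, 0], [0, 0, 0.325, 0], [0, 0, 0.338, 0], [0, 0, 0.34, 0], [0, 0, 0.34, 0], [0, 0, 0.34, 0]],
])

```text
time: 40.15
tool_pos: [0.589, 0.1156, 0.1143]
orientation: [0.001, 0.628, 0.778, 0.001]
contact_force: [0.5, 0.1, -0.8]
width: 0.032
```

```bash
python3 - <<'E'
from h import *
go(*PAD['P4'],.1111)
E
```

```text
pos [0.589  0.1156 0.1143] yaw 102.22 tilt 0.08 F [ 0.5  0.1 -0.8] w 0.032 q6 1.43
row [-0.    -0.001  0.008] 0.003 dist mm 3.2
```

Emit:
drive_tool([
  [[0, 0, 0.004, 0], [0, 0, 0.008, 0], [0, 0, 0.008, 0], [0, 0, 0.008, 0]],
])

```text
time: 40.65
tool_pos: [0.5887, 0.1156, 0.1111]
orientation: [0.0, 0.628, 0.778, 0.0]
contact_force: [-2.1, -0.5, 5.2]
width: 0.0321
```

Emit:
drive_tool([
  [[0, 0, 0, 0], [0, 0, 0, 0], [0, 0, 0, 0], [0, 0, 0, 0], [0, 0, 0, 0], [0, 0, 0, 0], [0, 0, -0.03, 0], [0, 0, -0.1, 0], [0, 0, -0.2, 0], [0, 0, -0.3, 0], [0, 0, -0.347, 0], [0, 0, -0.347, 0], [0, 0, -0.347, 0]],
], fingers=100)

```text
time: 42.28
tool_pos: [0.5879, 0.1154, 0.2484]
orientation: [-0.0, 0.628, 0.778, -0.0]
contact_force: [-0.8, -0.3, 0.6]
width: 0.0853
```

```bash
python3 - <<'E'
from h import *
go(.4380,.1130,.25)
p=r.get_image('side'); save(p,'s9'); print(belt(p,PAD['P4'],.112))
E
```

```text
pos [0.5879 0.1154 0.2484] yaw 102.22 tilt 0.06 F [-0.8 -0.3  0.6] w 0.0853 q6 1.43
row [ 0.073 -0.368 -0.004] 0.003 dist mm 150.0
(array([0.58805908, 0.11625347]), np.float64(0.0008581771613486276), 143)
```

View pics/s9.png

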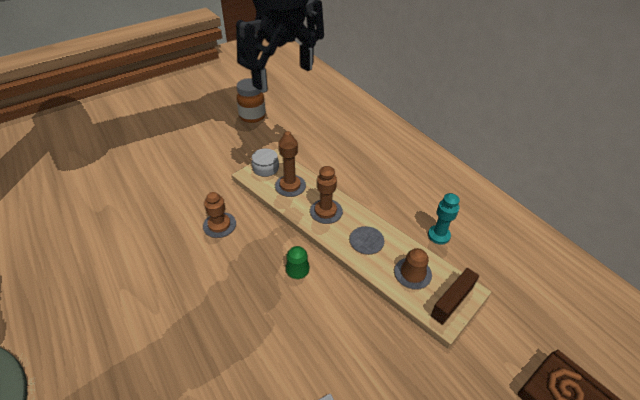

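The spire stands on the fourth pad at (290,165). Last is the acorn.

Emit:
drive_tool([
  [[0.073, -0.368, 0, 0], [0.073, -0.368, 0, 0], [0.073, -0.368, 0, 0], [0.073, -0.368, 0.1, 0], [0.073, -0.368, 0.25, 0], [0.073, -0.368, 0.25, 0], [0.073, -0.368, 0.25, 0], [0.073, -0.368, 0.25, 0]],
])

```text
time: 43.32
tool_pos: [0.4401, 0.113, 0.151]
orientation: [0.001, 0.628, 0.778, 0.001]
contact_force: [-0.8, -0.0, 0.3]
width: 0.0855
```

```bash
python3 - <<'E'
from h import *
go(.4380,.1130,.053)
E
```

```text
pos [0.4401 0.113  0.151 ] yaw 102.22 tilt 0.19 F [-0.8 -0.   0.3] w 0.0855 q6 1.45
row [ 0.001 -0.006  0.245] 0.003 dist mm 98.0
```

Emit:
drive_tool([
  [[0, -0.002, 0.1, 0], [0, -0.002, 0.17, 0], [0, -0.002, 0.22, 0], [0, -0.002, 0.246, 0], [0, -0.002, 0.246, 0], [0, -0.002, 0.246, 0]],
])

```text
time: 44.08
tool_pos: [0.4386, 0.1128, 0.0517]
orientation: [0.001, 0.628, 0.778, 0.001]
contact_force: [-0.6, 0.3, 0.3]
width: 0.0853
```

Emit:
drive_tool([
  [[0, 0, 0, 0], [0, 0, 0, 0], [0, 0, 0, 0], [0, 0, 0, 0], [0, 0, 0, 0], [0, 0, 0, 0], [0, 0, 0, 0], [0, 0, 0, 0], [0, 0, 0, 0]],
], fingers=0)

```text
time: 45.2
tool_pos: [0.4378, 0.1127, 0.0511]
orientation: [0.0, 0.628, 0.778, 0.0]
contact_force: [-0.1, 0.4, 5.5]
width: 0.0321
```

```bash
python3 - <<'E'
from h import *
go(*PAD['P2'],.25)
E
```

```text
pos [0.4378 0.1127 0.0511] yaw 102.22 tilt 0.03 F [-0.1  0.4  5.5] w 0.0321 q6 1.45
row [-0.547  0.37  -0.497] 0.003 dist mm 330.5
```

Emit:
drive_tool([
  [[0, 0, -0.05, 0], [0, 0, -0.13, 0], [0, 0, -0.25, 0], [0, 0, -0.37, 0], [0, 0, -0.46, 0], [0, 0, -0.497, 0], [-0.06, 0.04, -0.497, 0], [-0.15, 0.1, -0.497, 0], [-0.26, 0.175, -0.497, 0], [-0.37, 0.25, -0.497, 0], [-0.46, 0.31, -0.497, 0], [-0.52, 0.35, -0.497, 0], [-0.547, 0.37, -0.497, 0], [-0.547, 0.37, -0.497, 0], [-0.547, 0.37, -0.497, 0], [-0.547, 0.37, -0.497, 0]],
])

```text
time: 47.2
tool_pos: [0.628, -0.0688, 0.2498]
orientation: [-0.0, 0.627, 0.779, 0.0]
contact_force: [-0.3, 0.2, -0.5]
width: 0.0321
```

```bash
python3 - <<'E'
from h import *
go(*PAD['P2'],.0705)
E
```

```text
pos [ 0.628  -0.0688  0.2498] yaw 102.28 tilt 0.01 F [-0.3  0.2 -0.5] w 0.0321 q6 1.13
row [-0.003  0.001  0.448] 0.004 dist mm 179.3
```

Emit:
drive_tool([
  [[0, 0, 0.1, 0], [0, 0, 0.22, 0], [0, 0, 0.32, 0], [0, 0, 0.39, 0], [0, 0, 0.43, 0], [0, 0, 0.444, 0], [0, 0, 0.447, 0], [0, 0, 0.447, 0], [0, 0, 0.447, 0]],
])

```text
time: 48.32
tool_pos: [0.6292, -0.07, 0.0716]
orientation: [0.001, 0.628, 0.778, 0.0]
contact_force: [-0.2, 0.7, 0.1]
width: 0.032
```

```bash
python3 - <<'E'
from h import *
go(*PAD['P2'],.0691)
E
```

```text
pos [ 0.6292 -0.07    0.0716] yaw 102.21 tilt 0.09 F [-0.2  0.7  0.1] w 0.032 q6 1.13
row [ 0.001 -0.001  0.006] 0.003 dist mm 2.6
```

Emit:
drive_tool([
  [[0, 0, 0.004, 0], [0, 0, 0.006, 0], [0, 0, 0.006, 0], [0, 0, 0.006, 0]],
])

```text
time: 48.82
tool_pos: [0.629, -0.07, 0.0692]
orientation: [0.001, 0.628, 0.778, 0.0]
contact_force: [-0.6, -0.4, 5.3]
width: 0.0321
```

Emit:
drive_tool([
  [[0, 0, 0, 0], [0, 0, 0, 0], [0, 0, 0, 0], [0, 0, 0, 0], [0, 0, 0, 0], [0, 0, 0, 0], [0, 0, -0.03, 0], [0, 0, -0.1, 0], [0, 0, -0.2, 0], [0, 0, -0.35, 0], [0, 0, -0.5, 0], [0, 0, -0.5, 0], [0, 0, -0.5, 0], [0, 0, -0.5, 0]],
], fingers=100)

```text
time: 50.58
tool_pos: [0.6276, -0.0696, 0.2667]
orientation: [-0.001, 0.628, 0.778, -0.001]
contact_force: [0.2, 1.1, 0.1]
width: 0.0853
```

```bash
python3 - <<'E'
from h import *
print(r.state()['contact_force'])
for n in ['side','scene']:
    p=r.get_image(n); save(p,n+'_end')
    F=padfit(p)
    for nm,i,h in [('button',0,.028),('acorn',1,.048),('urn',2,.068),('spire',3,.09)]:
        c=belt(p,PADS0[i],.022+h); print(n,nm,c[0].round(4),'pad',F[i][0].round(4),'d mm',(np.linalg.norm(c[0]-F[i][0])*1000).round(1))
E
```

```text
[0.22216204 1.07873552 0.12563766]
side button [ 0.6483 -0.1632] pad [ 0.6473 -0.1638] d mm 1.1
side acorn [ 0.6291 -0.0694] pad [ 0.6276 -0.0712] d mm 2.4
side urn [0.6073 0.0235] pad [0.6076 0.0211] d mm 2.4
side spire [0.5882 0.1163] pad [0.5878 0.1137] d mm 2.6
scene button [ 0.6487 -0.1635] pad [ 0.6487 -0.1626] d mm 0.9
scene acorn [ 0.6296 -0.0701] pad [ 0.6292 -0.0696] d mm 0.6
scene urn [0.6078 0.0225] pad [0.609  0.0231] d mm 1.3
scene spire [0.5886 0.1153] pad [0.5889 0.1163] d mm 1.0
```

View pics/side_end.png

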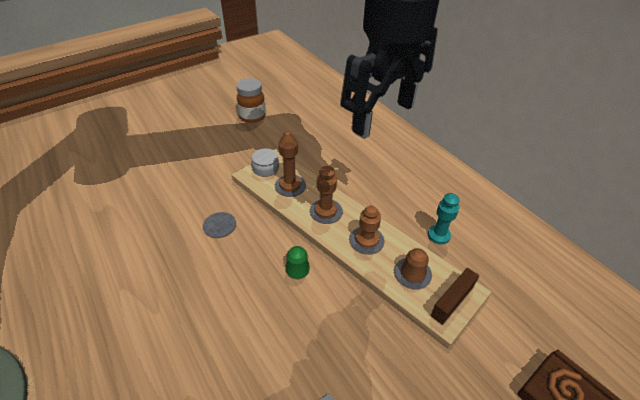

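View pics/scene_end.png

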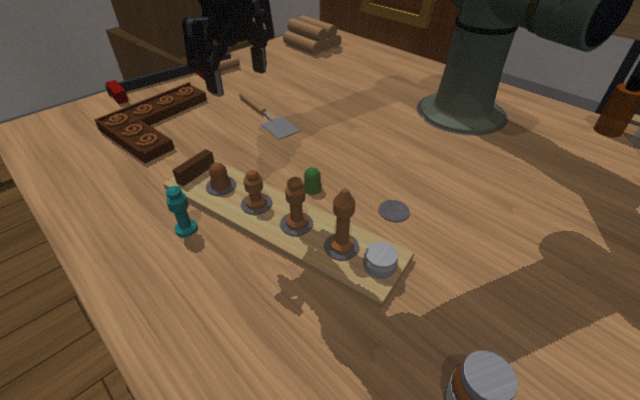

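In both views all four stand upright on their pads. From the block, in the side picture, they are button (416,265), acorn (370,228), urn (327,193) and spire (289,163). The gripper is clear, so I hand in.

```bash
python3 -c "
from station import r
print(r.close_job())"
```

```text
the job is handed in; nothing more can be done
None
```

The four finials now stand in height order on the board: button next to the dark end block, then acorn, urn and spire by the tin. I swapped the button with the urn, then the acorn with the spire, using the spare pad each time. That took six moves and about 51 s, and the job is handed in.

- **Position:** in the last pictures every finial was within 2.6 mm of its pad's centre in the side camera and 1.3 mm in the scene camera. The two cameras disagree by 1–3 mm, which is close to their stated accuracy; the limit is 12 mm.
- **State:** all four looked upright, though I judged tilt by eye. The gripper was open and above them, with no contact force beyond noise (about 1 N).
- **Look-alikes:** the green and turquoise ones were not touched.

No check failed. Handing in gives no verdict, so the final judgement is not confirmed.

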